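# Scan the bottle behind the tip box

### The arm

A 6-joint arm with a two-finger parallel gripper is mounted at the origin on the work surface. World frame = base frame: x ahead of the robot, y to its left, z up, the work surface at z = 0. Lengths are in mm, angles in rad, forces in N, time in s.
With the tool pointing down it reaches from about 275 to 750 mm from the base axis. Payload 10.2 kg.
Tool frame: the origin (TCP) lies on the front face of the gripper's body, between the roots of the fingers; the fingertips stand 73 mm ahead of it and the grasp point (between the pads) lies 54 mm ahead of it; z points along the fingers, y is the direction in which the jaws open and shut (so a half turn about z gives the same grasp; the last joint's range is limited). The gripper opens to 85 mm and grips with 20 to 120 N. Pads are 22 mm wide; open, the fingers measure 114 mm over their backs; the gripper's body (76 mm by 85 mm) begins 54 mm behind the grasp point. The pads swing forward as they close: fully open they stand 13 mm farther back than shut.
Start: joints at [1.088, 0.313, 1.498, -0, 1.331, -0.223], TCP at [134.879, 507.385, 303.894] pointing down, gripper open.
Joint ranges: [-2.94, 2.94], [-0.97, 2.17], [0.19, 2.56], [-1.23, 4.37], [0.02, 3.11], [-2.88, 2.88]. Speed limits (rad/s): [2.39, 2.39, 3.01, 3.14, 3.14, 3.14].

### API

Orientations are given as a unit quaternion [w, x, y, z].
In Python, from rig import ctrl gives the robot as it stands.
- The arm moves only by the tool move_arm, never from a script. Its argument "series" is a list of rows, each a list of 3 entries, a list of its own where there are three numbers: the shift along the tool's x, y, z in mm, then the turn about the tool's z in degrees, then the opening, from 0 (shut) to 1 (fully open). In form: [[[tx, ty, tz], yaw, grip], ...]. A call has 1 to 10 rows; each row is the pose to reach, as a shift and turn from the pose commanded when the call began, along the tool's axes at that moment; what a row does not reach only later rows make up. A row lasts 1/8 s, in which the tool goes at most 62.5 mm and 10.7 degrees, less where a joint would pass 70% of its speed; a pose out of reach is approached as far as the arm can. A call with a gripper value outside its range is refused whole. The fingers move at their own pace and stop on an object; "force" is the grip in N (left out, the last holds). Time passes only in rows, so rows that repeat a pose let the fingers close. It gives the time, the measured TCP pose, the force and the opening at its end, in the units of the state.
- ctrl.sense(): the state, without advancing time (a new reading comes with each control period).
- ctrl.capture(name): name is "side" or "top" or "wrist"; returns (picture, depth): 384x512x3 uint8, red, green, blue; 384x512 float32, mm along the optical axis (not along the pixel's ray), 0 where there is no reading.
- ctrl.camera_model(name): a dict with "fov_y" (degrees; the focal length in pixels is half the picture's height over the tangent of half this angle, whatever the lens; pixels are square), "cx", "cy" (the principal point, pixels), "rvec" (rotation vector, rad) and "tvec" (3), from world to camera coordinates, as OpenCV has them. Camera axes: x right, y down, z forward; pixel columns grow to the right and rows downward; lengths in mm; the calibration is good to about 2 mm. A picture is of the moment at which its call begins: read the wrist's pose just before it. camera_model takes no time and is no camera call; for the wrist camera it gives the pose at the moment of the call.
- ctrl.finish_job(): hands the job in, once; it reports no verdict.
The state is a dict: "time_s": time; "joints": joint angles; "dq": joint speeds; "tau": joint torques, N m; "eef_pos": TCP position; "ee_rot": TCP orientation; "force": force on the tool from outside, world axes, zero at the start; "wrist_torque": the same for the moment, N m; "grip_width": opening from 0.0 (shut) to 1.0 (fully open).
Only numpy, scipy, OpenCV 4.12 (cv2) and the standard library are available. Lean on these libraries where they do the work, as an engineer would, in place of code of your own. Each camera call takes 0.05 s, during which the arm holds its last target.

### The job

Slide the tip box aside along the bench until the square bottle behind it is fully uncovered, then pick up the hand scanner and point it squarely at the middle of the barcode label on the bottle's front, holding it steady at reading distance for two seconds. Afterwards lay the scanner gently back down flat on its rubber pad and slide the tip box back squarely inside its taped outline. Keep the tip box upright, and leave the square bottle and the other things on the bench where they are.

Things in the scene. Friction and masses are not known exactly. Their poses are not given: they have to be found in the camera images.
- tip_box: Pipette tip box: plain upright box (grey base, white lid) 96 mm along x, 110 mm along y, 85 mm high, 0.25 to 0.5 kg, too wide to grasp; slides when pushed low on a side. Origin: centre of its underside. Starts inside the taped outline. On one side (left or right varies) a short jar stands about 80 mm from it; the other side has only a flat sheet of paper and is free.
- liner: White bench liner, 300 x 300 mm flat paper stuck on the bench (things slide over it). Origin: centre of the grey taped outline, at bench height; the outline is a rectangle, clear inside 120 mm along x and 134 mm along y, the home of the tip box. Its x points away from the robot towards the square bottle, y to the left.
- square_bottle: White square bottle, body 80 x 80 x 82 mm with a round grey cap 60 mm wide, 104 mm high in all, 0.8 kg, standing behind the tip box (a gap of 15 to 40 mm). Origin: centre of its underside. The label is on its -x face, towards the robot.
- label (a point): Centre of the barcode label (60 mm wide, 50 mm high, black bars), 47 mm above the bench on the square bottle's -x face. Axes are the bottle's: x points into the bottle, so the scanner must look along this +x. The tip box is aside when its middle is over 85 mm along this y from the bottle's middle; about 120 mm leaves the bottle wholly open.
- scanner: Hand scanner, a straight stick 150 mm long along x: grey handle 34 mm wide, 30 mm high from x = -75 to +35 mm, then a black head 52 mm wide, 32 mm high, its window at the +x end; 0.18 kg, always on. Origin: centre of its underside. Starts flat on the rubber pad, top up. Grip the handle from above, across y, near the origin.
- scanner_nose (a point): Middle of the scanner's window, at x = +75 mm, 16 mm above its underside; axes as the scanner's. It reads straight ahead along +x, from 40 to 200 mm in front of the window (best 70 to 150), aimed within about 20 mm of the label's middle and within about 25 degrees of square on.
- pad: Black rubber pad fixed on the bench, 190 mm along its x, 100 mm along its y, 3 mm thick, to the robot's left or right. Origin: centre of its underside. The scanner's home.
- short_jar: Short round jar with a screw cap, 64 mm across, 95 mm high, standing to the left or right of the tip box. Origin: centre of its underside. To be left alone.
- amber_jar: Brown glass jar, 68 mm across, 105 mm high, at the left of the square bottle. Origin: centre of its underside. To be left alone.
- beaker: Glass beaker, 72 mm across, 95 mm high, at the right of the square bottle. Origin: centre of its underside. To be left alone.
- timer: Flat white bench timer, 75 x 85 x 28 mm, on the side away from the pad. Origin: centre of its underside. To be left alone.
Things that resemble listed ones, but are neither listed nor needed, are in the scene too. What is shaped like the scanner but blue or turquoise is not meant.

How it is judged:
By the outcome, as a careful person would: the job done as asked, in the order asked, and still so for the second after the job is handed in, with the robot touching nothing.
It also fails if it takes over 72 s, if anything falls off the work surface, if the arm or the gripper's body presses on something with over 40 N, if the wrist force passes 120 N, or if a joint passes its speed limit or range.

## Working session

There is one attempt and no reset: what is moved stays moved. The work goes in short steps, Python scripts to look and compute and a tool call to move; the robot and the scene stay as the last step left them, time stands still between calls to the robot, and variables do not carry over. Pictures are saved under pics/ and viewed, and the job is handed in when it is done.

Besides the shell and the picture viewer there is one more tool, called as name(argument=value, ...) on one line, values as JSON. move_arm: Moves the arm, as the interface text tells. Its arguments: {"type":"object","properties":{"series":{"type":"array","items":{"type":"array"}},"force":{"type":"number"}},"required":["series"]}

```bash
ls; mkdir -p pics
cat > h.py <<'E'
import numpy as np, cv2
from rig import ctrl
def cam(n):
    m=ctrl.camera_model(n); f=192/np.tan(np.radians(m['fov_y'])/2)
    R,_=cv2.Rodrigues(np.array(m['rvec'],float)); t=np.array(m['tvec'],float)
    return f,m['cx'],m['cy'],R,t
def toplane(c,uv,z):
    f,cx,cy,R,t=c; uv=np.atleast_2d(np.array(uv,float))
    d=np.c_[(uv[:,0]-cx)/f,(uv[:,1]-cy)/f,np.ones(len(uv))]@R
    o=-R.T@t; s=(z-o[2])/d[:,2]
    return o+d*s[:,None]
def cloud(c,D):
    f,cx,cy,R,t=c; v,u=np.mgrid[:384,:512]
    P=np.stack([(u-cx)/f*D,(v-cy)/f*D,D],-1)
    return (P-t)@R
def save(n,im): cv2.imwrite('pics/'+n,cv2.cvtColor(im,cv2.COLOR_RGB2BGR))
E
python3 - <<'E'
from h import *
s=ctrl.sense(); print(s)
for n in ['side','top','wrist']:
    print(n,ctrl.camera_model(n))
    c=cam(n);im,D=ctrl.capture(n); save(n+'0.png',im); np.savez(n+'0.npz',im=im,D=D,c=np.array(c,dtype=object))
E
```

```text
pics
{'time_s': 0.0, 'joints': array([ 1.08760043e+00,  3.13425391e-01,  1.49844489e+00, -5.16092501e-05,
        1.33098800e+00, -2.23385374e-01]), 'dq': array([ 0.00129025, -0.00202289, -0.00104286,  0.00114654,  0.00013108,
        0.00165795]), 'tau': array([ 6.70475474e-04, -4.12271726e+01, -2.59732962e+01, -1.84632618e-04,
        4.24492799e-03,  7.68046363e-06]), 'eef_pos': array([134.80353614, 507.22229553, 303.34467077]), 'ee_rot': array([-1.95430387e-04,  1.29534083e-01,  9.91574768e-01, -6.02400444e-04]), 'force': array([-0.57656053,  0.30220703,  0.11586093]), 'wrist_torque': array([ 0.00678721, -0.01180806,  0.00439092]), 'grip_width': 0.9991813627903491}
side {'fov_y': 47.78847694524475, 'cx': 258.1012554741873, 'cy': 192.39328587394837, 'rvec': array([ 2.00927668, -0.75217153,  0.41692888]), 'tvec': array([-326.74169942,  247.98367463,  871.52510325])}
top {'fov_y': 48.168341204416485, 'cx': 257.57082043304683, 'cy': 191.4243126572609, 'rvec': array([ 2.1419312 , -2.09241075,  0.21080904]), 'tvec': array([  69.80369294,  512.9770059 , 1351.39664093])}
wrist {'fov_y': 63.91973555976221, 'cx': 252.34327930762376, 'cy': 189.66137663299435, 'rvec': array([-2.28257411, -1.75419354, -0.27749055]), 'tvec': array([-525.21922577,  -40.60506708,  378.73048997])}
```

View pics/side0.png

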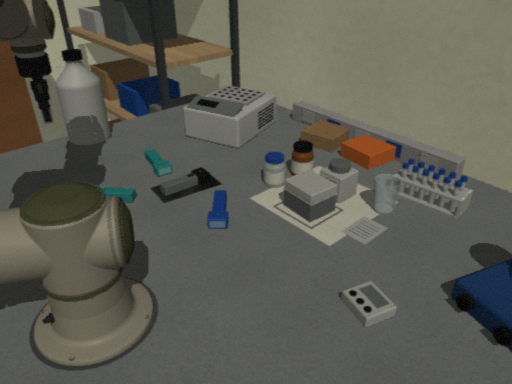

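View pics/top0.png

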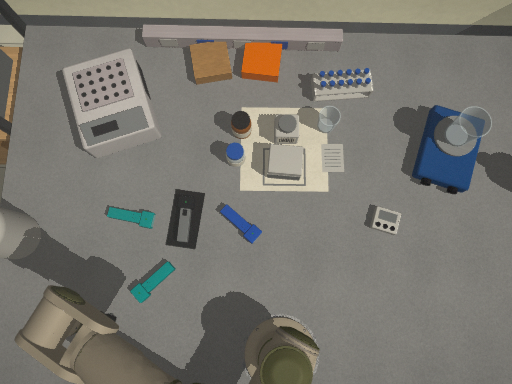

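View pics/wrist0.png

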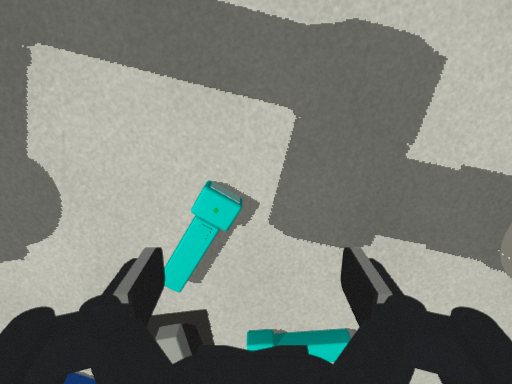

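The top view shows the tip box at (285,162) inside its outline. Behind it are the square bottle (287,128), the short jar (235,153, left) and the paper sheet (332,157, right, the free side). The pad with the grey and black scanner is at (185,218). Blue and turquoise lookalikes are at (240,222), (131,217) and (153,281), and none of them is the target. Next, a close crop.

Run:
```python
from h import *
d=np.load('top0.npz',allow_pickle=True); im=d['im']
a=cv2.resize(im[95:205,215:355],None,fx=5,fy=5,interpolation=cv2.INTER_CUBIC); save('c1.png',a)
a=cv2.resize(im[180:260,150:270],None,fx=6,fy=6,interpolation=cv2.INTER_CUBIC); save('c2.png',a)
```

```text
(no output)
```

View pics/c1.png

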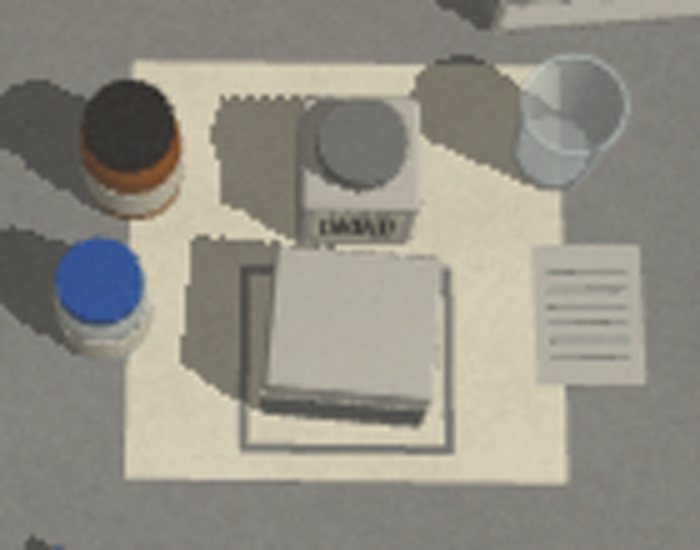

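View pics/c2.png

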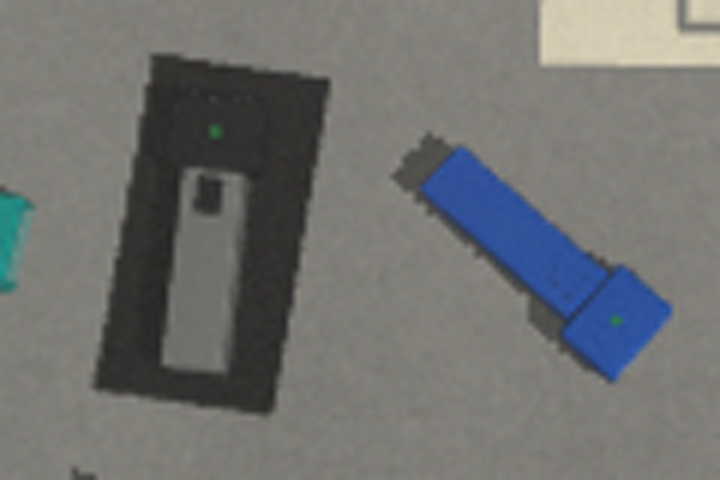

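Run:
```python
from h import *
d=np.load('top0.npz',allow_pickle=True); im=d['im'];D=d['D'];c=cam('top')
P=cloud(c,D.astype(float)); ok=D>0
def roi(u0,u1,v0,v1):
    m=np.zeros(D.shape,bool);m[v0:v1,u0:u1]=1;return m&ok
def rect(pts,name):
    r=cv2.minAreaRect(pts[:,:2].astype(np.float32)); print(name,len(pts),np.round(r[0],1),np.round(r[1],1),round(r[2],1),'zmed',round(np.median(pts[:,2]),1))
def px(mask,z):
    v,u=np.nonzero(mask); return toplane(c,np.c_[u,v],z)
z=P[...,2]
print('bench z',np.median(z[roi(290,350,210,260)]))
rect(P[roi(255,320,140,185)&(z>75)&(z<95)],'box')
rect(P[roi(265,310,110,146)&(z>93)&(z<115)],'cap')
rect(P[roi(265,310,110,146)&(z>72)&(z<92)],'bottle shoulder')
rect(P[roi(220,250,135,170)&(z>85)&(z<105)],'short')
rect(P[roi(225,256,105,142)&(z>95)&(z<115)],'amber')
rect(P[roi(315,345,100,135)&(z>40)&(z<115)],'beaker')
hsv=cv2.cvtColor(im,cv2.COLOR_RGB2HSV)
m=roi(160,210,180,255)
dark=m&(im.max(2)<75)
k=cv2.morphologyEx(dark.astype(np.uint8),cv2.MORPH_CLOSE,np.ones((9,9)))
rect(px(k>0,3),'pad')
rect(P[m&(z>22)],'scanner high'); 
g=m&(z>22)&(im.max(2)>85); rect(P[g],'handle')
h=m&(z>22)&(im.max(2)<80); rect(P[h],'headdark')
# liner
lm=roi(230,335,100,200)&(hsv[...,1]>30)&(im.max(2)>90)&(hsv[...,0]<35)
q=px(lm,0); rect(q,'liner')
# outline: dark gray pixels low
for n,r in {'left':(262,268,150,185),'bottom':(265,305,180,188),'right':(302,308,152,183)}.items():
    a=roi(*r)&(hsv[...,1]<35)&(z<15); v,u=np.nonzero(a); p=toplane(c,np.c_[u,v],0); 
    fl=cv2.fitLine(p[:,:2].astype(np.float32),cv2.DIST_HUBER,0,.01,.01).ravel(); print(n,len(p),np.round(fl,3),np.round(np.median(p,0),1))
```

```text
bench z -0.6961371059170893
box 972 [614.5  -5.4] [109.5  96.7] 86.1 zmed 84.1
cap 265 [730.4  -8.9] [58.6 57.6] 31.1 zmed 102.7
bottle shoulder 321 [714.4  -0.9] [112.2  92.4] 0.4 zmed 80.7
short 235 [634.1 159.1] [53.6 54.9] 0.5 zmed 94.2
amber 262 [738.  142.7] [58.4 55.8] 3.4 zmed 104.4
beaker 314 [ 761.9 -148.1] [68.9 69.9] 64.1 zmed 75.6
pad 1416 [424.1 322. ] [100.5 190.3] 83.3 zmed 3.0
scanner high 557 [420.6 319.9] [ 52.1 150.7] 87.6 zmed 32.4
handle 318 [411.  320.9] [ 34.  131.5] 87.0 zmed 31.5
headdark 232 [420.7 316. ] [148.9  52.7] 1.1 zmed 33.9
liner 4749 [676.1  12.1] [301.6 334.6] 0.7 zmed 0.0
left 104 [1.00000e+00 2.40000e-02 6.06263e+02 6.21830e+01] [600.4  62.7   0. ]
bottom 88 [ 3.70000e-02 -9.99000e-01  5.48306e+02 -6.82200e+00] [548.  -10.7   0. ]
right 72 [ 1.00000e+00  2.00000e-02  6.06021e+02 -7.58360e+01] [617.6 -75.2   0. ]
```

```bash
cat >> h.py <<'E'
def st():
    s=ctrl.sense(); w,x,y,z=s['ee_rot']
    from scipy.spatial.transform import Rotation as Ro
    R=Ro.from_quat([x,y,z,w]).as_matrix(); a=np.degrees(np.arctan2(R[1,1],R[0,1]))
    return s,R,a
def plan(p,a=None):
    s,R,a0=st(); d=R.T@(np.array(p)-s['eef_pos'])
    y=0 if a is None else -((a-a0+180)%360-180)
    print('shift',np.round(d,1),'yaw',round(y,1),'from',np.round(s['eef_pos'],1),'a',round(a0,1),'t',round(s['time_s'],2))
E
python3 - <<'E'
from h import *
d=np.load('wrist0.npz',allow_pickle=True); D=d['D'];P=cloud(cam('wrist'),D.astype(float))
s,R,a=st(); Q=(P-s['eef_pos'])@R
for u,v in [(150,260),(150,275),(130,290),(355,260),(360,280),(110,310)]: print(u,v,D[v,u],np.round(Q[v,u],1))
m=(D>0)&(D<250); print(np.round(Q[m].min(0)),np.round(Q[m].max(0)), np.percentile(Q[m][:,2],[50,99]))
print(np.round(R,3))
plan([612,84,210],1.5)
plan([612,84,97],1.5)
E
```

```text
150 260 129.74341 [  9.9 -42.5  45.2]
150 275 128.21362 [  4.8 -42.   42. ]
130 290 110.33008 [  9.9 -43.3  24.8]
355 260 129.26758 [10.1 43.7 44.8]
360 280 121.70724 [ 6.6 43.2 35.7]
110 310 97.95545 [ 11.5 -44.7  12.3]
[-14. -74. -20.] [20. 76. 61.] [ 3.26411152 55.02099985]
[[-0.966  0.257 -0.   ]
 [ 0.257  0.966 -0.001]
 [ 0.    -0.001 -1.   ]]
shift [-569.9 -286.4   93.6] yaw 73.6 from [134.8 507.3 303.5] a 75.1 t 0.15
shift [-569.9 -286.3  206.6] yaw 73.6 from [134.8 507.3 303.5] a 75.1 t 0.15
```

move_arm(series=[[[-60, -30, 10], 10, 0.45], [[-120, -60, 20], 20, 0.45], [[-180, -90, 30], 30, 0.45], [[-240, -120, 40], 40, 0.45], [[-300, -150, 50], 50, 0.45], [[-360, -180, 60], 60, 0.45], [[-420, -210, 70], 70, 0.45], [[-480, -240, 80], 73.6, 0.45], [[-540, -270, 90], 73.6, 0.45], [[-570, -286, 94], 73.6, 0.45]])

```text
time_s: 1.4
eef_pos: [599.1, 96.0, 212.0]
ee_rot: [-0.0, 0.698, 0.716, -0.0]
force: [-0.6, 0.4, -0.6]
grip_width: 0.447
```

Run:
```python
from h import *
plan([612,84,97],1.5); plan([612,-60,97],1.5)
```

```text
shift [-12.3  12.7 115. ] yaw 0.0 from [599.1  96.  212. ] a 1.5 t 1.4
shift [-156.3    8.9  114.9] yaw 0.0 from [599.1  96.  212. ] a 1.5 t 1.4
```

move_arm(series=[[[0, 0, 0], 0, 0.45], [[0, 0, 0], 0, 0.45]])

```text
time_s: 1.65
eef_pos: [597.5, 97.8, 212.2]
ee_rot: [-0.0, 0.698, 0.716, -0.0]
force: [-0.0, 0.5, -0.5]
grip_width: 0.451
```

Run:
```python
from h import *
plan([612,84,97],1.5); plan([612,-60,97],1.5)
im,D=ctrl.capture('side'); save('s1.png',cv2.resize(im[100:260,200:460],None,fx=3,fy=3))
```

```text
shift [-14.2  14.3 115.2] yaw 0.0 from [597.5  97.8 212.2] a 1.5 t 1.65
shift [-158.2   10.5  115.1] yaw 0.0 from [597.5  97.8 212.2] a 1.5 t 1.65
```

View pics/s1.png

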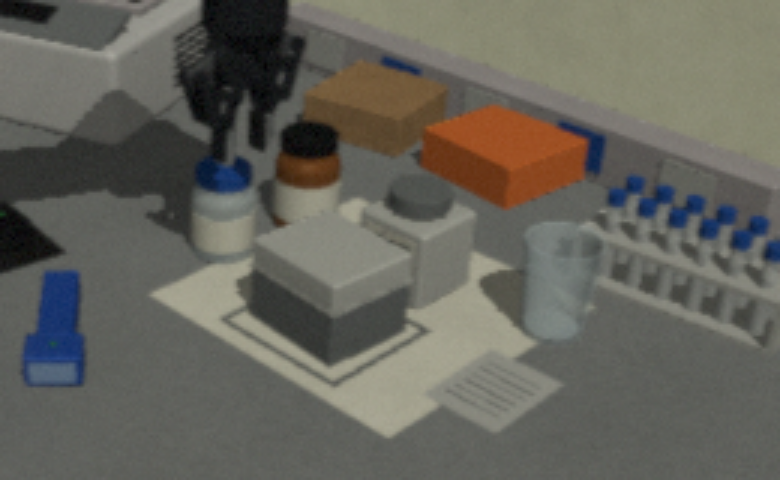

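move_arm(series=[[[-14, 14, 0], 0, 0.45], [[-14, 14, 20], 0, 0.45], [[-14, 14, 45], 0, 0.45], [[-14, 14, 70], 0, 0.45], [[-14, 14, 90], 0, 0.45], [[-14, 14, 105], 0, 0.45], [[-14, 14, 115], 0, 0.45], [[-14, 14, 115], 0, 0.45]])

```text
time_s: 2.7
eef_pos: [612.0, 84.2, 97.3]
ee_rot: [-0.0, 0.698, 0.717, -0.0]
force: [0.6, -0.4, 0.4]
grip_width: 0.45
```

move_arm(series=[[[-8, 0, 0], 0, 0.45], [[-16, 0, 0], 0, 0.45], [[-20, 0, 0], 0, 0.45], [[-24, 0, 0], 0, 0.45], [[-28, 0, 0], 0, 0.45], [[-32, 0, 0], 0, 0.45], [[-36, 0, 0], 0, 0.45], [[-40, 0, 0], 0, 0.45]])

```text
time_s: 3.7
eef_pos: [613.3, 43.8, 97.5]
ee_rot: [-0.0, 0.698, 0.716, 0.0]
force: [-0.4, 2.7, 0.4]
grip_width: 0.453
```

Run:
```python
from h import *
plan([612,-60,97],1.5)
im,D=ctrl.capture('side'); save('s2.png',cv2.resize(im[100:260,200:460],None,fx=3,fy=3))
im,D=ctrl.capture('top');  save('t2.png',cv2.resize(im[85:215,200:360],None,fx=4,fy=4))
```

```text
shift [-103.7   -4.     0.5] yaw 0.0 from [613.3  43.8  97.5] a 1.5 t 3.7
```

View pics/s2.png

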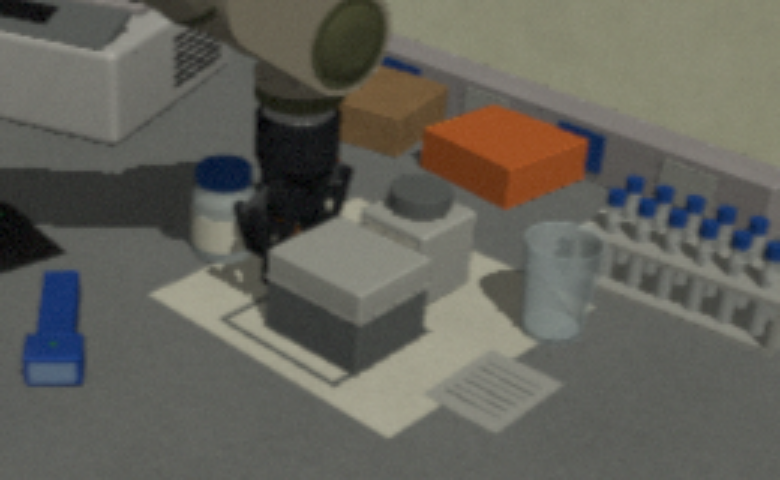

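View pics/t2.png

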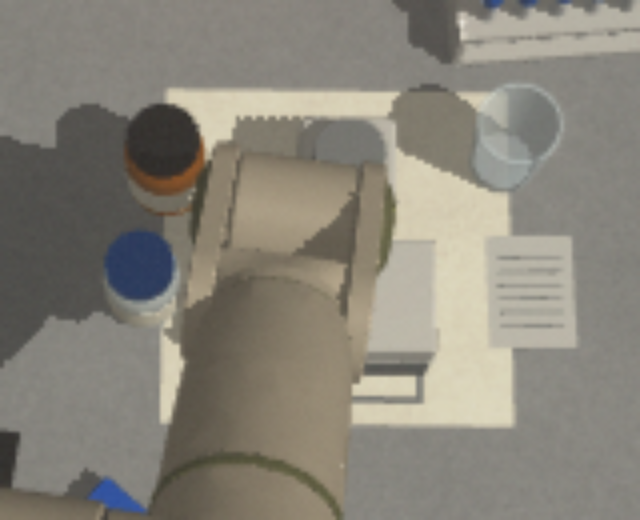

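move_arm(series=[[[-10, 0, 0], 0, 0.45], [[-20, 0, 0], 0, 0.45], [[-30, 0, 0], 0, 0.45], [[-40, 0, 0], 0, 0.45], [[-50, 0, 0], 0, 0.45], [[-60, 0, 0], 0, 0.45], [[-70, 0, 0], 0, 0.45], [[-80, 0, 0], 0, 0.45], [[-88, 0, 0], 0, 0.45], [[-95, 0, 0], 0, 0.45]])

```text
time_s: 5.05
eef_pos: [615.8, -51.5, 97.5]
ee_rot: [-0.0, 0.698, 0.716, 0.0]
force: [0.1, 2.5, 1.0]
grip_width: 0.452
```

move_arm(series=[[[-5, 0, 0], 0, 0.45], [[-9, 0, 0], 0, 0.45], [[-12, 0, 0], 0, 0.45], [[-12, 0, 0], 0, 0.45], [[0, 0, 0], 0, 0.45], [[15, 0, -20], 0, 0.45], [[20, 0, -70], 0, 0.45], [[20, 0, -120], 0, 0.45]])

```text
time_s: 6.05
eef_pos: [615.1, -29.4, 220.4]
ee_rot: [0.0, 0.697, 0.717, 0.0]
force: [0.3, -0.6, 0.2]
grip_width: 0.451
```

Run:
```python
from h import *
plan([419,320,220],87.3)
im,D=ctrl.capture('top');  np.savez('top3.npz',im=im,D=D);save('t3.png',cv2.resize(im[85:215,200:400],None,fx=4,fy=4))
```

```text
shift [ 3.547e+02 -1.862e+02  2.000e-01] yaw -85.7 from [615.1 -29.4 220.4] a 1.6 t 6.05
```

View pics/t3.png

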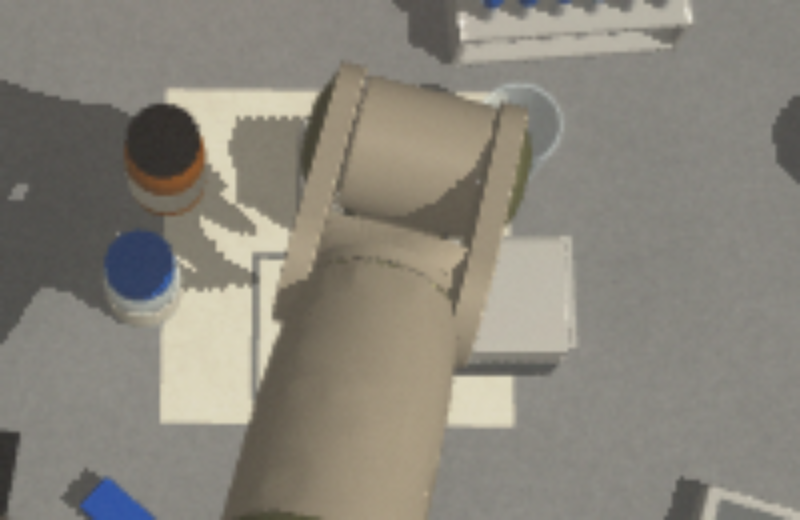

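move_arm(series=[[[36, -19, 0], -10, 0.8], [[72, -38, 0], -20, 0.8], [[108, -57, 0], -30, 0.8], [[144, -76, 0], -40, 0.8], [[180, -95, 0], -50, 0.8], [[216, -114, 0], -60, 0.8], [[252, -133, 0], -70, 0.8], [[288, -152, 0], -80, 0.8], [[324, -171, 0], -85.7, 0.8], [[355, -186, 0], -85.7, 0.8]])

```text
time_s: 7.35
eef_pos: [418.5, 320.9, 218.8]
ee_rot: [0.001, 0.023, 1.0, 0.0]
force: [0.7, -0.1, 0.6]
grip_width: 0.802
```

Run:
```python
from h import *
plan([420.5,320,81],87.2)
c=cam('top');im,D=ctrl.capture('top'); np.savez('top4.npz',im=im,D=D)
save('t4.png',cv2.resize(im[95:205,215:415],None,fx=4,fy=4,interpolation=cv2.INTER_CUBIC))
cs=cam('side');ims,Ds=ctrl.capture('side'); np.savez('side4.npz',im=ims,D=Ds); save('s4.png',cv2.resize(ims[100:260,200:460],None,fx=3,fy=3,interpolation=cv2.INTER_CUBIC))
P=cloud(c,D.astype(float));z=P[...,2]
def roi(u0,u1,v0,v1):
    m=np.zeros(D.shape,bool);m[v0:v1,u0:u1]=1;return m
r=roi(300,370,138,190)&(z>75)&(z<95)
q=P[r]; R=cv2.minAreaRect(q[:,:2].astype(np.float32)); print('box',R,len(q))
r=roi(272,302,108,146)
for lo,hi,n in [(95,112,'cap'),(70,90,'sh')]:
    q=P[r&(z>lo)&(z<hi)]; print(n,len(q),cv2.minAreaRect(q[:,:2].astype(np.float32)),np.median(q[:,2]))
q=P[roi(272,302,130,150)&(z>15)&(z<72)]; print('face',len(q)); 
q=q[np.abs(q[:,0]-np.median(q[:,0]))<8]; print(np.median(q,0),cv2.fitLine(q[:,:2].astype(np.float32),cv2.DIST_HUBER,0,.01,.01).ravel())
```

```text
shift [ -1.8  -0.9 137.8] yaw 0.2 from [418.5 320.9 218.8] a 87.4 t 7.35
box ((617.895263671875, -132.6507568359375), (96.23428344726562, 110.08808898925781), 1.8791534900665283) 979
cap 262 ((730.2105102539062, -7.883903503417969), (59.58720016479492, 58.006752014160156), 36.462215423583984) 103.01575596431991
sh 293 ((729.6451416015625, -8.439338684082031), (82.08769226074219, 76.78164672851562), 0.0013042485807090998) 80.48278994960576
face 131
[691.07662025  -6.63536582  46.94538313] [ 3.0369274e-03  9.9999541e-01  6.9099231e+02 -6.8421063e+00]
```

View pics/t4.png

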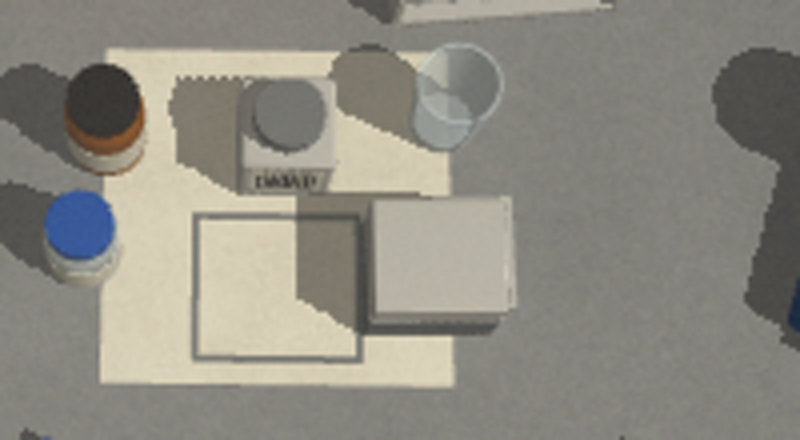

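View pics/s4.png

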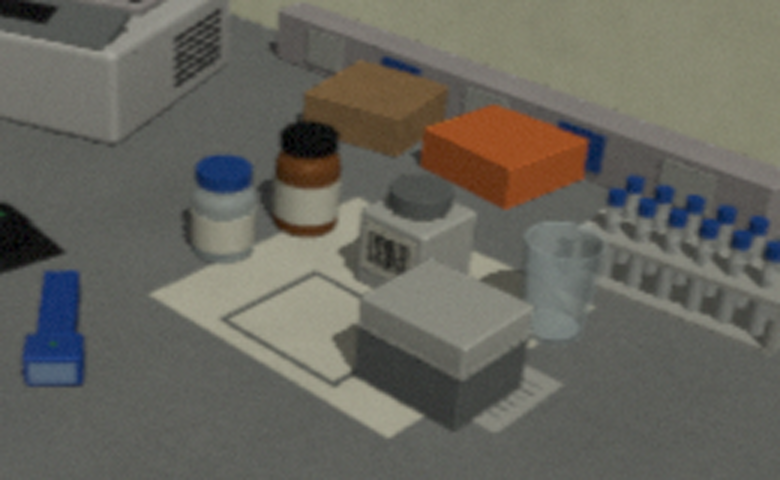

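Run:
```python
from h import *
c=cam('wrist');s,R,a=st();im,D=ctrl.capture('wrist'); save('w4.png',im)
P=cloud(c,D.astype(float));Q=(P-s['eef_pos'])@R
z=P[...,2]; m=(D>0)&(z>24)&(z<42)&(np.abs(P[...,0]-420)<110)&(np.abs(P[...,1]-320)<70)
for n,k in [('all',m),('handle',m&(im.max(2)>90))]:
    q=P[k]; print(n,len(q),np.median(q[:,2]),cv2.minAreaRect(q[:,:2].astype(np.float32)),cv2.minAreaRect(Q[k][:,:2].astype(np.float32)))
```

```text
all 7169 32.2124793106629 ((419.494140625, 322.343994140625), (52.04676818847656, 149.17591857910156), 86.75231170654297) ((-1.3428573608398438, 0.4687461853027344), (149.17955017089844, 52.045780181884766), 0.6954255700111389)
handle 4638 31.80023471079282 ((411.535888671875, 322.562255859375), (33.91313552856445, 133.53306579589844), 86.1561279296875) ((6.617908477783203, 0.3385887145996094), (133.53924560546875, 33.918975830078125), 1.299269676208496)
```

View pics/w4.png

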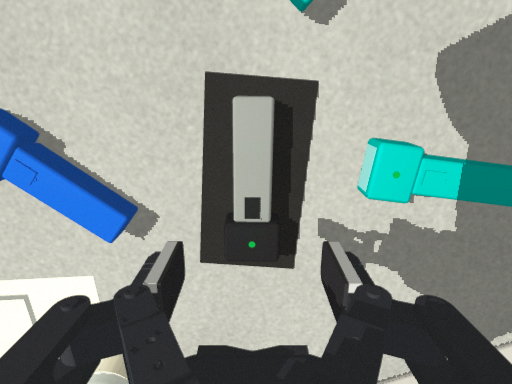

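move_arm(series=[[[-1.5, 0.5, 30], 1, 0.8], [[-1.5, 0.5, 60], 1, 0.8], [[-1.5, 0.5, 85], 1, 0.8], [[-1.5, 0.5, 110], 1, 0.8], [[-1.5, 0.5, 125], 1, 0.8], [[-1.5, 0.5, 135], 1, 0.8], [[-1.5, 0.5, 139], 1, 0.8], [[-1.5, 0.5, 139], 1, 0.8], [[-1.5, 0.5, 139], 1, 0.3], [[-1.5, 0.5, 139], 1, 0.3]], force=40)

```text
time_s: 8.75
eef_pos: [421.7, 319.6, 79.1]
ee_rot: [0.0, 0.033, 0.999, 0.0]
force: [-6.1, -5.5, 21.4]
grip_width: 0.391
```

move_arm(series=[[[0, 0, 0], 0, 0.3], [[0, 0, 0], 0, 0.3], [[0, 0, 0], 0, 0.3]])

```text
time_s: 9.12
eef_pos: [421.8, 319.6, 79.2]
ee_rot: [0.001, 0.033, 0.999, 0.0]
force: [-0.2, 0.3, 6.2]
grip_width: 0.396
```

Run:
```python
from h import *
s,R,a=st();print(s['eef_pos'],a,s['grip_width'],s['force'])
im,D=ctrl.capture('wrist'); save('w5.png',im)
```

```text
[421.75259869 319.55242472  79.16243753] 86.2178575576757 0.39622490505201813 [-0.16657604  0.29665827  6.17558897]
```

View pics/w5.png

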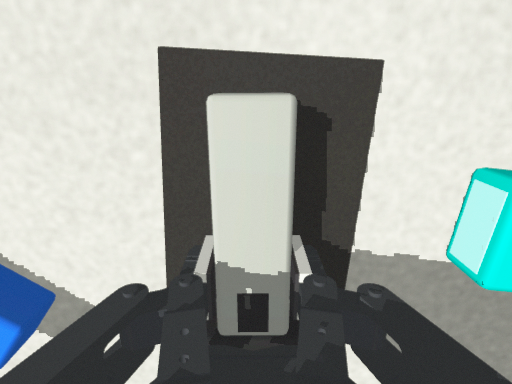

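move_arm(series=[[[0, 0, -4], 0, 0.3], [[0, 0, -12], 0, 0.3], [[0, 0, -30], 0, 0.3], [[0, 0, -55], 0, 0.3], [[0, 0, -80], 0, 0.3], [[0, 0, -95], 0, 0.3], [[0, 0, -100], 0, 0.3], [[0, 0, -100], 0, 0.3]])

```text
time_s: 10.18
eef_pos: [421.3, 319.3, 178.2]
ee_rot: [-0.0, 0.033, 0.999, -0.0]
force: [0.2, 0.8, -2.3]
grip_width: 0.388
```

Run:
```python
from h import *
plan([515,-8.2,107],90);plan([515,-8.2,170],90); print(ctrl.sense()['grip_width'])
c=cam('side');im,D=ctrl.capture('side'); save('s6.png',cv2.resize(im[80:260,100:360],None,fx=3,fy=3))
```

```text
shift [-115.2 -320.6   71.2] yaw -3.8 from [421.3 319.3 178.2] a 86.2 t 10.18
shift [-115.1 -320.6    8.2] yaw -3.8 from [421.3 319.3 178.2] a 86.2 t 10.18
0.3884165527339582
```

View pics/s6.png

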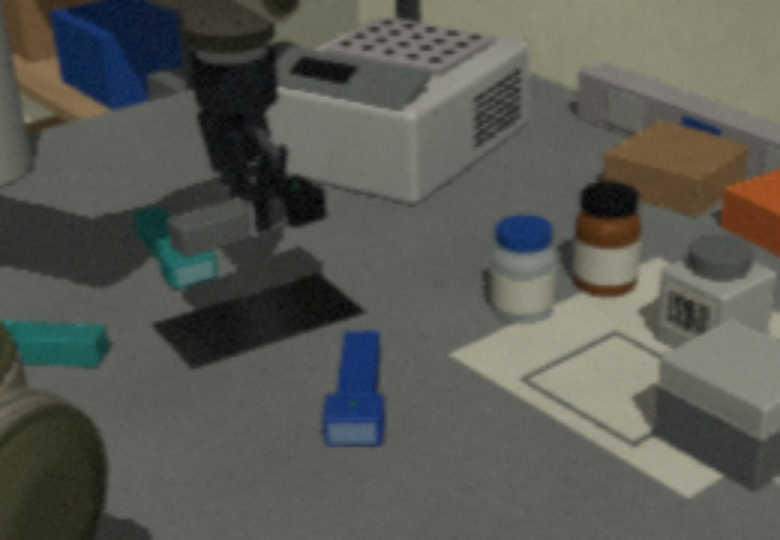

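Scanner lifted level at (245,215) in this crop. Next I carry it to the reading pose.

move_arm(series=[[[-8, -22, 2], -0.3, 0.3], [[-22, -60, 4], -1, 0.3], [[-36, -100, 6], -1.5, 0.3], [[-50, -140, 8], -2, 0.3], [[-65, -180, 8], -2.5, 0.3], [[-80, -220, 8], -3, 0.3], [[-93, -260, 8], -3.8, 0.3], [[-105, -292, 8], -3.8, 0.3], [[-112, -312, 8], -3.8, 0.3], [[-115, -320, 8], -3.8, 0.3]])

```text
time_s: 11.48
eef_pos: [515.0, -8.4, 169.7]
ee_rot: [-0.001, 0.0, 1.0, 0.0]
force: [-0.1, -0.3, -1.5]
grip_width: 0.393
```

Run:
```python
from h import *
plan([515,-8.2,107],90)
```

```text
shift [-0.1  0.1 62.7] yaw -0.1 from [515.   -8.4 169.7] a 89.9 t 11.47
```

move_arm(series=[[[0, 0, 15], 0, 0.3], [[0, 0, 32], 0, 0.3], [[0, 0, 47], 0, 0.3], [[0, 0, 57], 0, 0.3], [[0, 0, 62], 0, 0.3], [[0, 0, 62.5], 0, 0.3], [[0, 0, 62.5], 0, 0.3]])

```text
time_s: 12.35
eef_pos: [515.3, -7.5, 108.4]
ee_rot: [0.0, -0.0, 1.0, -0.0]
force: [-0.4, 0.5, -2.3]
grip_width: 0.391
```

Run:
```python
from h import *
s,R,a=st(); print(s['eef_pos'],a,s['grip_width'])
c=cam('side');im,D=ctrl.capture('side'); save('s7.png',cv2.resize(im[100:260,200:460],None,fx=3,fy=3,interpolation=cv2.INTER_CUBIC))
P=cloud(c,D.astype(float))
m=(D>0)&(P[...,0]>430)&(P[...,0]<610)&(abs(P[...,1]+8)<40)&(P[...,2]>15)&(P[...,2]<75)
q=P[m]; print('side scanner pts',len(q),np.percentile(q,[1,50,99],axis=0).round(1))
c=cam('wrist');s,R,a=st();im,D=ctrl.capture('wrist'); save('w7.png',im)
P=cloud(c,D.astype(float)); m=(D>0)&(P[...,2]>20)&(P[...,2]<75)&(P[...,0]<515)&(abs(P[...,1]+8)<25)&(im.max(2)>90)
q=P[m]; print(len(q),cv2.minAreaRect(q[:,:2].astype(np.float32)),np.median(q[:,2]),np.polyfit(q[:,0],q[:,2],1))
```

```text
[515.29309783  -7.54298679 108.41062398] 90.01150166577973 0.3911828743571676
side scanner pts 786 [[435.3 -41.1  31.9]
 [496.1 -26.2  56.6]
 [583.   14.8  72.9]]
15487 ((476.2967529296875, -4.690456390380859), (48.04446792602539, 77.78710174560547), 83.13041687011719) 61.145891290943254 [1.56335247e-03 6.03188310e+01]
```

View pics/s7.png

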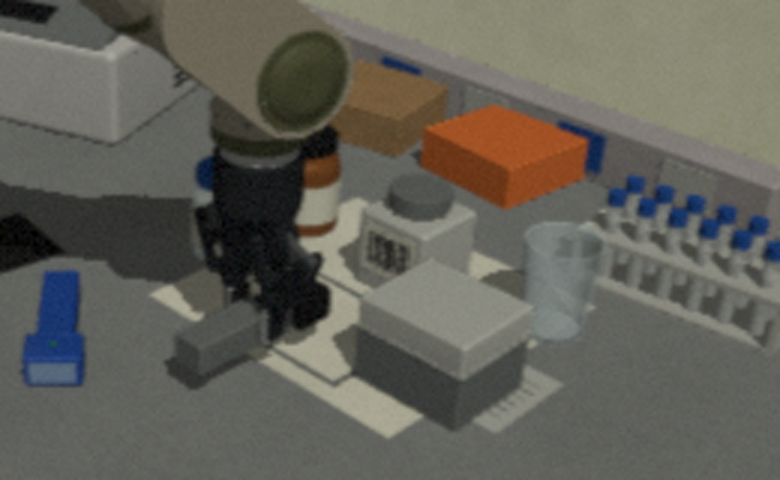

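View pics/w7.png

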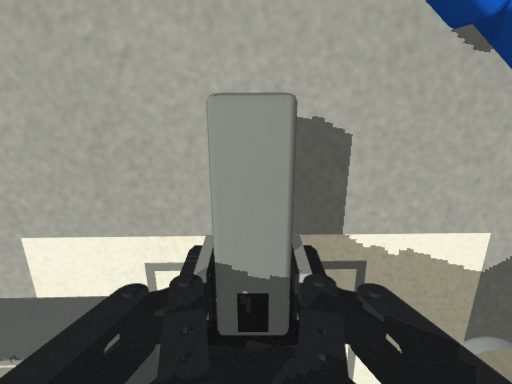

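Scanner level: its top is at 61 mm, so the nose is at about 47 mm, with y ≈ -8 and about 100 mm from the label. Now I hold it there.

move_arm(series=[[[0, 0, 0], 0, 0.3], [[0, 0, 0], 0, 0.3], [[0, 0, 0], 0, 0.3], [[0, 0, 0], 0, 0.3], [[0, 0, 0], 0, 0.3], [[0, 0, 0], 0, 0.3], [[0, 0, 0], 0, 0.3], [[0, 0, 0], 0, 0.3], [[0, 0, 0], 0, 0.3], [[0, 0, 0], 0, 0.3]])

```text
time_s: 13.7
eef_pos: [515.1, -7.5, 108.1]
ee_rot: [0.0, -0.0, 1.0, -0.0]
force: [0.1, 1.0, -2.4]
grip_width: 0.389
```

move_arm(series=[[[0, 0, 0], 0, 0.3], [[0, 0, 0], 0, 0.3], [[0, 0, 0], 0, 0.3], [[0, 0, 0], 0, 0.3], [[0, 0, 0], 0, 0.3], [[0, 0, 0], 0, 0.3], [[0, 0, 0], 0, 0.3], [[0, 0, 0], 0, 0.3], [[0, 0, 0], 0, 0.3], [[0, 0, 0], 0, 0.3]])

```text
time_s: 14.95
eef_pos: [515.1, -7.5, 108.0]
ee_rot: [0.0, -0.0, 1.0, -0.0]
force: [-0.1, 0.6, -1.6]
grip_width: 0.39
```

move_arm(series=[[[0, 0, 0], 0, 0.3], [[0, 0, 0], 0, 0.3], [[0, 0, 0], 0, 0.3], [[0, 0, 0], 0, 0.3], [[0, 0, -10], 0, 0.3], [[0, 0, -25], 0, 0.3], [[0, 0, -45], 0, 0.3], [[0, 0, -62], 0, 0.3], [[0, 0, -70], 0, 0.3], [[0, 0, -70], 0, 0.3]])

```text
time_s: 16.2
eef_pos: [515.2, -7.5, 178.7]
ee_rot: [0.001, -0.0, 1.0, -0.0]
force: [-0.2, -0.5, -2.4]
grip_width: 0.393
```

Run:
```python
from h import *
plan([421.8,320,178],86.2);plan([421.8,320,79.2],86.2); print(ctrl.sense()['grip_width'])
```

```text
shift [ 93.3 327.5   0.5] yaw 3.8 from [515.2  -7.5 178.7] a 90.0 t 16.2
shift [ 93.4 327.6  99.3] yaw 3.8 from [515.2  -7.5 178.7] a 90.0 t 16.2
0.39270322198942625
```

move_arm(series=[[[6, 20, 0], 0.3, 0.3], [[17, 60, 0], 1, 0.3], [[28, 100, 0], 1.5, 0.3], [[40, 140, 0], 2, 0.3], [[52, 180, 0], 2.5, 0.3], [[63, 220, 0], 3, 0.3], [[75, 262, 0], 3.8, 0.3], [[85, 298, 0], 3.8, 0.3], [[91, 320, 0], 3.8, 0.3], [[93.4, 327.5, 0], 3.8, 0.3]])

```text
time_s: 17.45
eef_pos: [421.0, 320.7, 177.4]
ee_rot: [-0.001, 0.032, 0.999, -0.0]
force: [0.2, -0.2, -2.5]
grip_width: 0.39
```

move_arm(series=[[[0, 0, 15], 0, 0.3], [[0, 0, 35], 0, 0.3], [[0, 0, 55], 0, 0.3], [[0, 0, 72], 0, 0.3], [[0, 0, 84], 0, 0.3], [[0, 0, 91], 0, 0.3], [[0, 0, 94], 0, 0.3], [[0, 0, 94], 0, 0.3]])

```text
time_s: 18.45
eef_pos: [421.7, 320.1, 84.2]
ee_rot: [0.0, 0.033, 0.999, 0.0]
force: [-0.6, 0.9, -2.0]
grip_width: 0.393
```

Run:
```python
from h import *
plan([421.8,320,79.2],86.2); s=ctrl.sense();print(s['grip_width'],s['force'])
```

```text
shift [-0.1 -0.1  5. ] yaw 0.0 from [421.7 320.1  84.2] a 86.2 t 18.45
0.39269645855788515 [-0.55066195  0.90283863 -2.00242654]
```

move_arm(series=[[[0, 0, 1], 0, 0.3], [[0, 0, 2], 0, 0.3], [[0, 0, 3], 0, 0.3], [[0, 0, 4], 0, 0.3], [[0, 0, 4], 0, 0.3]])

```text
time_s: 19.08
eef_pos: [421.6, 320.0, 79.9]
ee_rot: [-0.0, 0.033, 0.999, -0.0]
force: [-0.2, 0.3, -2.1]
grip_width: 0.392
```

move_arm(series=[[[0, 0, 0.4], 0, 0.3], [[0, 0, 0.8], 0, 0.3], [[0, 0, 0.8], 0, 0.3]])

```text
time_s: 19.45
eef_pos: [421.6, 320.0, 79.3]
ee_rot: [0.0, 0.033, 0.999, 0.0]
force: [-0.3, -0.5, -1.7]
grip_width: 0.388
```

move_arm(series=[[[0, 0, 0.4], 0, 0.3], [[0, 0, 0.8], 0, 0.3], [[0, 0, 0.8], 0, 0.3]])

```text
time_s: 19.82
eef_pos: [421.6, 320.0, 79.1]
ee_rot: [0.0, 0.033, 0.999, -0.0]
force: [-2.6, -1.6, 7.9]
grip_width: 0.39
```

Contact felt (about 8 N up). Open slowly, then lift.

move_arm(series=[[[0, 0, -0.2], 0, 0.42], [[0, 0, -0.2], 0, 0.45], [[0, 0, -0.2], 0, 0.5], [[0, 0, -0.2], 0, 0.6], [[0, 0, -0.2], 0, 0.75], [[0, 0, -10], 0, 0.75], [[0, 0, -35], 0, 0.75], [[0, 0, -75], 0, 0.75], [[0, 0, -120], 0, 0.75], [[0, 0, -150], 0, 0.75]])

```text
time_s: 21.08
eef_pos: [421.7, 320.1, 231.3]
ee_rot: [0.001, 0.033, 0.999, 0.001]
force: [-0.6, -0.7, -1.0]
grip_width: 0.754
```

Run:
```python
from h import *
im,D=ctrl.capture('wrist'); save('w8.png',im)
c=cam('top');im,D=ctrl.capture('top'); np.savez('top8.npz',im=im,D=D)
P=cloud(c,D.astype(float));z=P[...,2]
def roi(u0,u1,v0,v1):
    m=np.zeros(D.shape,bool);m[v0:v1,u0:u1]=1;return m
hsv=cv2.cvtColor(im,cv2.COLOR_RGB2HSV)
q=P[roi(300,370,138,190)&(z>75)&(z<95)]; print('box',cv2.minAreaRect(q[:,:2].astype(np.float32)))
from collections import OrderedDict
# outline edges: dark grey on lit liner
g=im.max(2).astype(int)
for n,r in {'left':(261,267,152,180),'bottom':(266,286,181,187),'top':(266,286,146,151),'right':(302,307,178,184)}.items():
    b=g[r[2]:r[3],r[0]:r[1]]; v,u=np.nonzero(b<b.max()*0.8); v+=r[2];u+=r[0]
    p=toplane(c,np.c_[u,v],0); fl=cv2.fitLine(p[:,:2].astype(np.float32),cv2.DIST_HUBER,0,.01,.01).ravel(); print(n,len(p),np.round(fl,3),p.std(0).round(1))
save('t8.png',cv2.resize(im[95:265,150:370],None,fx=3.6,fy=3.5,interpolation=cv2.INTER_CUBIC))
plan([618,-225,210],1.6)
```

```text
box ((617.2311401367188, -132.279296875), (95.03209686279297, 110.35337829589844), 1.7683415412902832)
left 56 [9.99000e-01 5.20000e-02 6.26014e+02 6.42890e+01] [28.6  1.8  0. ]
bottom 40 [ 6.90000e-02 -9.98000e-01  5.46934e+02  1.81570e+01] [ 1.8 19.6  0. ]
top 40 [ 7.00000e-02 -9.98000e-01  6.74213e+02  1.99970e+01] [ 1.9 19.9  0. ]
right 13 [ 9.84000e-01 -1.78000e-01  5.63486e+02 -7.72750e+01] [6.2 2.1 0. ]
shift [-230.9 -531.4   22. ] yaw 84.6 from [422.4 320.4 232.3] a 86.2 t 21.18
```

View pics/t8.png

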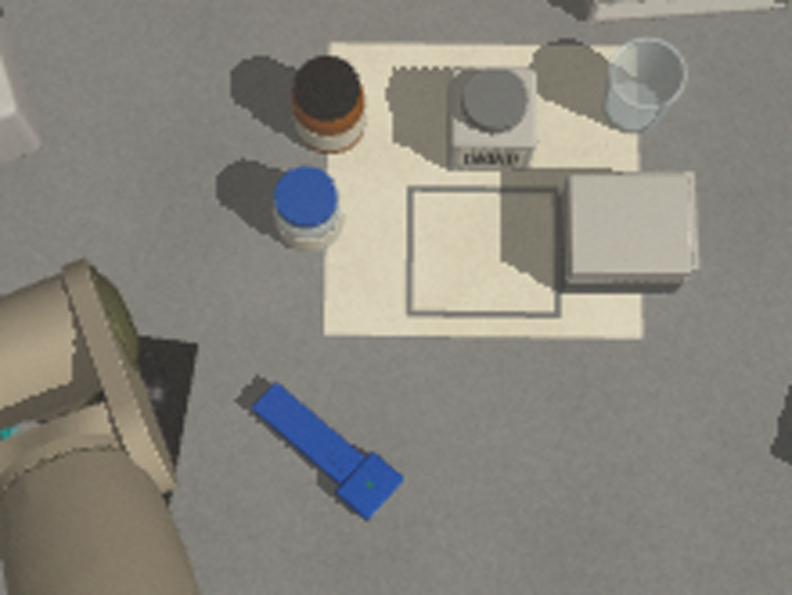

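View pics/w8.png

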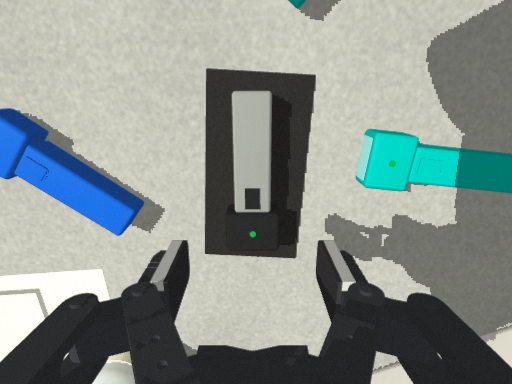

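Run:
```python
from h import *
d=np.load('top8.npz'); im=d['im'];c=cam('top'); g=im.sum(2).astype(float)/3
def line(n,axis,rng,lo,hi,bandf):
    pts=[]
    for k in rng:
        a=g[k,lo:hi] if axis=='v' else g[lo:hi,k]
        base=np.interp(np.arange(hi-lo),[0,hi-lo-1],[a[0],a[-1]])
        w=np.clip(base-a,0,None); 
        if w.sum()<10: continue
        m=(w*np.arange(lo,hi)).sum()/w.sum()
        pts.append((m,k) if axis=='v' else (k,m))
    p=toplane(c,pts,0)[:,:2]
    k=(0,1) if axis=='v' else (1,0)
    f=np.polyfit(p[:,k[0]],p[:,k[1]],1); res=np.std(np.polyval(f,p[:,k[0]])-p[:,k[1]])
    print(n,len(pts),f.round(4),res.round(2), 'at 610/-7:',np.polyval(f,610 if axis=='v' else -7).round(1))
line('left','v',range(152,181),259,269,0)
line('right','v',range(178,184),301,309,0)
line('bottom','h',range(267,302),180,189,0)
line('top','h',range(267,287),143,152,0)
# liner edges for yaw: left edge & bottom edge
```

```text
left 29 [8.80000e-03 5.86853e+01] 0.25 at 610/-7: 64.0
right 6 [ -0.0921 -25.4263] 0.62 at 610/-7: -81.6
bottom 35 [-1.230000e-02  5.480694e+02] 0.31 at 610/-7: 548.2
top 20 [-9.300000e-03  6.741953e+02] 0.26 at 610/-7: 674.3
```

move_arm(series=[[[-23, -53, 2], 10, 0.45], [[-46, -106, 4], 20, 0.45], [[-69, -159, 6], 30, 0.45], [[-92, -212, 8], 40, 0.45], [[-115, -265, 10], 50, 0.45], [[-138, -318, 12], 60, 0.45], [[-161, -371, 14], 70, 0.45], [[-184, -424, 16], 80, 0.45], [[-207, -477, 18], 85.6, 0.45], [[-231, -531, 22], 85.6, 0.45]])

```text
time_s: 22.42
eef_pos: [617.2, -226.8, 205.8]
ee_rot: [-0.0, 0.704, 0.71, -0.0]
force: [0.9, 0.4, 0.1]
grip_width: 0.446
```

move_arm(series=[[[0, 0, 0], 0, 0.45]])

```text
time_s: 22.55
eef_pos: [616.8, -228.6, 204.4]
ee_rot: [-0.001, 0.705, 0.709, -0.0]
force: [-1.1, 0.2, -0.9]
grip_width: 0.449
```

Run:
```python
from h import *
plan([617.5,-225,97],0.6); plan([617.5,-205,97],.6)
```

```text
shift [  3.6   0.9 107.4] yaw -0.2 from [ 616.8 -228.6  204.4] a 0.4 t 22.55
shift [ 23.6   1.1 107.4] yaw -0.2 from [ 616.8 -228.6  204.4] a 0.4 t 22.55
```

move_arm(series=[[[3, 1, 10], 0, 0.45], [[3, 1, 30], 0, 0.45], [[3, 1, 55], 0, 0.45], [[3, 1, 78], 0, 0.45], [[3, 1, 95], 0, 0.45], [[3, 1, 105], 0, 0.45], [[3, 1, 107], 0, 0.45], [[3, 1, 107], 0, 0.45]])

```text
time_s: 23.55
eef_pos: [618.2, -222.1, 100.0]
ee_rot: [0.0, 0.703, 0.711, 0.0]
force: [0.6, 0.7, 0.1]
grip_width: 0.452
```

Run:
```python
from h import *
plan([617.5,-203,97],0.6); plan([611.2,-78,97],.6)
```

```text
shift [19.1 -0.5  3. ] yaw 0.0 from [ 618.2 -222.1  100. ] a 0.6 t 23.55
shift [144.2  -5.5   2.9] yaw 0.0 from [ 618.2 -222.1  100. ] a 0.6 t 23.55
```

move_arm(series=[[[8, 0, 1], 0, 0.45], [[14, 0, 2], 0, 0.45], [[18, 0, 2], 0, 0.45], [[22, 0, 2], 0, 0.45], [[26, -0.2, 2], 0, 0.45], [[32, -0.5, 2], 0, 0.45], [[40, -0.8, 2], 0, 0.45], [[50, -1.3, 2], 0, 0.45], [[60, -1.8, 2], 0, 0.45], [[70, -2.2, 2], 0, 0.45]])

```text
time_s: 24.8
eef_pos: [615.1, -151.4, 97.6]
ee_rot: [0.0, 0.703, 0.711, 0.0]
force: [0.8, -3.1, 1.3]
grip_width: 0.449
```

move_arm(series=[[[10, -0.5, 0], 0, 0.45], [[20, -1, 0], 0, 0.45], [[30, -1.5, 0], 0, 0.45], [[40, -2, 0], 0, 0.45], [[48, -2.4, 0], 0, 0.45], [[56, -2.7, 0], 0, 0.45], [[62, -3, 0], 0, 0.45], [[67, -3.2, 0], 0, 0.45], [[70, -3.3, 0], 0, 0.45], [[70, -3.3, 0], 0, 0.45]])

```text
time_s: 26.05
eef_pos: [610.8, -81.7, 97.2]
ee_rot: [-0.001, 0.703, 0.711, 0.0]
force: [0.2, 0.2, -0.3]
grip_width: 0.45
```

Run:
```python
from h import *
plan([611.2,-76,97],.6)
c=cam('side');im,D=ctrl.capture('side'); save('s9.png',cv2.resize(im[100:260,200:460],None,fx=3,fy=3,interpolation=cv2.INTER_CUBIC))
P=cloud(c,D.astype(float));z=P[...,2]
m=(D>0)&(z>79)&(z<90)&(abs(P[...,0]-614)<75)&(P[...,1]>-60)&(P[...,1]<70)
q=P[m]; print('box',len(q),cv2.minAreaRect(q[:,:2].astype(np.float32)),np.median(q[:,2]))
```

```text
shift [5.7 0.4 0.2] yaw 0.0 from [610.8 -81.7  97.2] a 0.6 t 26.05
box 465 ((608.7032470703125, -9.61502456665039), (96.65526580810547, 95.9721908569336), 0.875594973564148) 82.71064202805282
```

View pics/s9.png

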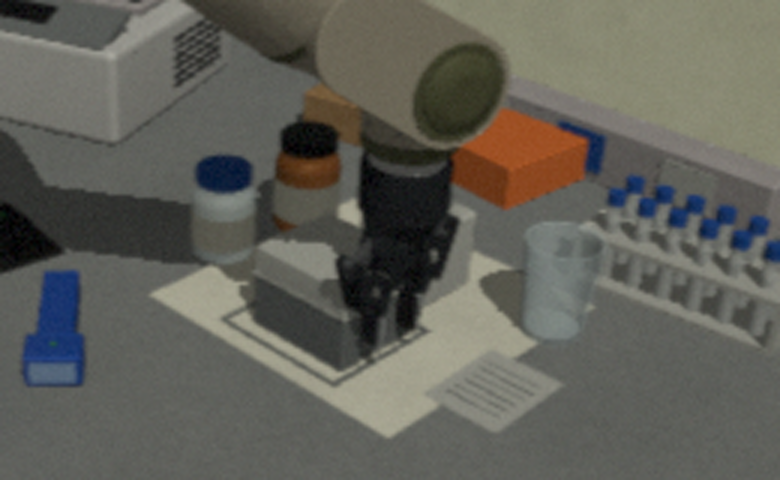

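move_arm(series=[[[-6, 0, 0], 0, 0.45], [[-15, 0, 0], 0, 0.45], [[-20, 0, -10], 0, 0.45], [[-40, 0, -40], 0, 0.45], [[-90, -20, -80], 0, 0.45], [[-140, -40, -100], 0, 0.45], [[-190, -60, -110], 0, 0.45], [[-230, -60, -110], 0, 0.45]])

```text
time_s: 27.1
eef_pos: [552.4, -315.4, 209.6]
ee_rot: [0.001, 0.704, 0.71, 0.0]
force: [0.3, 0.2, -1.2]
grip_width: 0.449
```

```bash
cat > m.py <<'E'
from h import *
import sys
c=cam('top');im,D=ctrl.capture('top')
P=cloud(c,D.astype(float));z=P[...,2]
m=(D>0)&(z>77)&(z<92)&(abs(P[...,0]-612)<70)&(abs(P[...,1]+10)<85); 
q=P[m]; print('box',len(q),cv2.minAreaRect(q[:,:2].astype(np.float32)))
save(sys.argv[1],cv2.resize(im[95:265,150:370],None,fx=3.6,fy=3.5,interpolation=cv2.INTER_CUBIC))
s=ctrl.sense();print(s['eef_pos'],s['time_s'])
E
python3 m.py t9.png
```

```text
box 967 ((611.468017578125, -13.254852294921875), (95.9378890991211, 108.1919174194336), 0.9570112228393555)
[ 552.0849414  -319.459566    208.82915085] 27.15
```

View pics/t9.png

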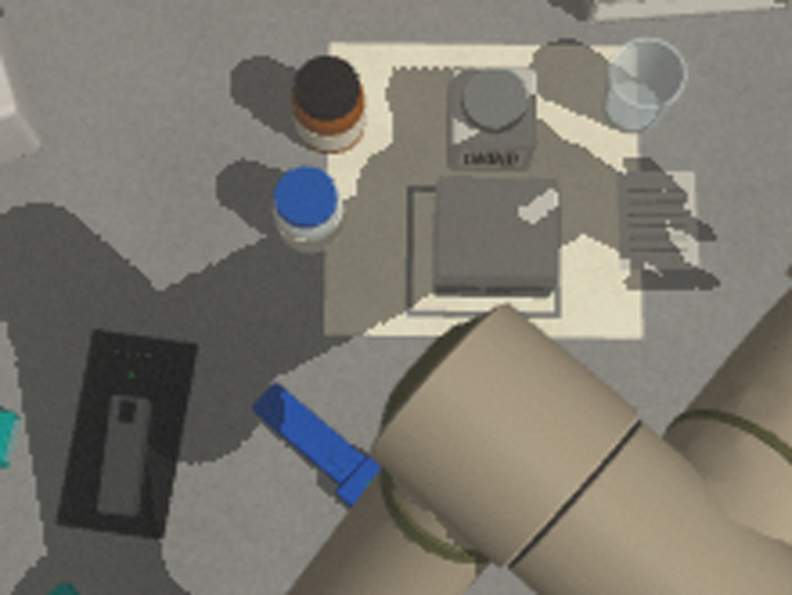

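Run:
```python
from h import *
plan([611.5,-110,200],.7);plan([611.5,-110,97],.7)
```

```text
shift [209.1  60.7   8.3] yaw -0.4 from [ 552.1 -319.5  208.8] a 0.3 t 27.15
shift [209.5  60.5 111.3] yaw -0.4 from [ 552.1 -319.5  208.8] a 0.3 t 27.15
```

move_arm(series=[[[45, 15, 2], -0.3, 0.45], [[95, 30, 4], -0.3, 0.45], [[145, 45, 6], -0.3, 0.45], [[185, 58, 8], -0.3, 0.45], [[205, 60.5, 25], -0.3, 0.45], [[209, 60.5, 55], -0.3, 0.45], [[209, 60.5, 85], -0.3, 0.45], [[209, 60.5, 105], -0.3, 0.45], [[209, 60.5, 111], -0.3, 0.45], [[209, 60.5, 111], -0.3, 0.45]])

```text
time_s: 28.4
eef_pos: [611.6, -103.6, 96.5]
ee_rot: [-0.0, 0.702, 0.713, -0.0]
force: [0.9, -0.5, -0.2]
grip_width: 0.452
```

Run:
```python
from h import *
plan([611.5,-74.8,97],.7)
```

```text
shift [28.8  0.3 -0.5] yaw 0.2 from [ 611.6 -103.6   96.5] a 0.9 t 28.4
```

move_arm(series=[[[7, 0, 0], 0.2, 0.45], [[13, 0, 0], 0.2, 0.45], [[17, 0, 0], 0.2, 0.45], [[20, 0, 0], 0.2, 0.45], [[22.5, 0, 0], 0.2, 0.45], [[25, 0, 0], 0.2, 0.45], [[27, 0, 0], 0.2, 0.45], [[28.5, 0, 0], 0.2, 0.45], [[28.5, 0, 0], 0.2, 0.45], [[28.5, 0, 0], 0.2, 0.45]])

```text
time_s: 29.65
eef_pos: [611.3, -74.6, 96.5]
ee_rot: [-0.0, 0.703, 0.711, 0.0]
force: [0.5, -1.3, 1.0]
grip_width: 0.447
```

Run:
```python
from h import *
plan([611.5,-74.8,97],.7)
```

```text
shift [-0.2  0.2 -0.5] yaw 0.0 from [611.3 -74.6  96.5] a 0.7 t 29.65
```

move_arm(series=[[[-6, 0, 0], 0, 0.45], [[-15, 0, 0], 0, 0.45], [[-20, 0, -10], 0, 0.45], [[-40, 0, -40], 0, 0.45], [[-90, -20, -80], 0, 0.45], [[-140, -50, -110], 0, 0.45], [[-190, -90, -120], 0, 0.45], [[-230, -130, -120], 0, 0.45], [[-270, -170, -120], 0, 0.45], [[-300, -210, -120], 0, 0.45]])

```text
time_s: 30.9
eef_pos: [403.2, -379.0, 217.2]
ee_rot: [0.001, 0.703, 0.711, -0.0]
force: [0.2, -0.9, 0.5]
grip_width: 0.449
```

```bash
python3 m.py t10.png
python3 - <<'E'
from h import *
c=cam('side');im,D=ctrl.capture('side'); save('s10.png',cv2.resize(im[90:260,140:440],None,fx=2.6,fy=2.6,interpolation=cv2.INTER_CUBIC))
c=cam('top');im,D=ctrl.capture('top');P=cloud(c,D.astype(float));z=P[...,2]
def roi(u0,u1,v0,v1):
    m=np.zeros(D.shape,bool);m[v0:v1,u0:u1]=1;return m&(D>0)
def rect(pts,name): print(name,len(pts),cv2.minAreaRect(pts[:,:2].astype(np.float32)))
rect(P[roi(265,310,110,146)&(z>93)&(z<115)],'cap')
rect(P[roi(220,250,135,170)&(z>85)&(z<105)],'short')
rect(P[roi(225,256,105,142)&(z>95)&(z<115)],'amber')
rect(P[roi(315,345,100,135)&(z>40)&(z<115)],'beaker')
rect(P[roi(160,210,180,255)&(z>22)],'scanner')
E
```

```text
box 964 ((611.093994140625, -6.616474151611328), (95.33074188232422, 107.7851791381836), 1.1444634199142456)
[ 399.72048168 -381.85890817  217.15711933] 30.95
cap 263 ((729.9574584960938, -9.091346740722656), (58.35268020629883, 57.93314743041992), 28.063138961791992)
short 236 ((635.1640014648438, 160.17198181152344), (55.63066101074219, 53.62583541870117), 42.88535690307617)
amber 261 ((738.7095336914062, 142.7681884765625), (60.059120178222656, 55.608619689941406), 2.2942020893096924)
beaker 312 ((761.00341796875, -147.889892578125), (69.84504699707031, 69.93228912353516), 8.72659969329834)
scanner 558 ((420.8225402832031, 317.5994873046875), (52.268917083740234, 151.15577697753906), 88.07281494140625)
```

View pics/t10.png

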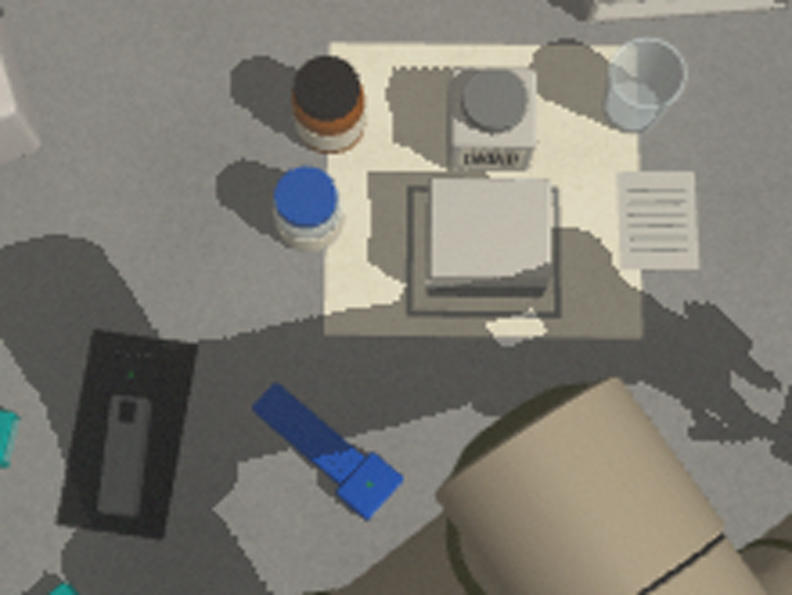

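View pics/s10.png

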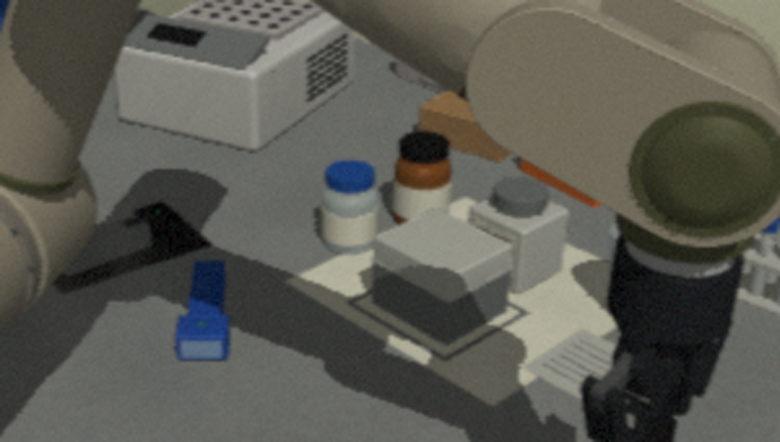

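move_arm(series=[[[0, 0, 0], 0, 0.45], [[0, 0, 0], 0, 0.45], [[0, 0, 0], 0, 0.45]])

```text
time_s: 31.42
eef_pos: [405.7, -376.7, 216.4]
ee_rot: [-0.0, 0.702, 0.712, 0.0]
force: [0.7, 0.8, 0.2]
grip_width: 0.454
```

```bash
python3 -c "
from h import *
print(ctrl.finish_job(), ctrl.sense()['time_s'])"
```

```text
the job is handed in; nothing more can be done
the job is handed in; nothing more can be done
```

The job is done and handed in at about 31 s of the 72 s allowed; the hand-in gave no verdict.

- **Tip box aside:** I slid it to the right until its middle was about 124 mm from the bottle's middle, which left the bottle fully open.
- **Reading:** I held the scanner level about 100 mm in front of the label, aimed within about 2 mm of its middle by my measurements. It stayed still for about 3 s.
- **Scanner back:** It lies flat on the pad about where it started. It was let go after the first touch, at about 8 N.
- **Tip box back:** This took two pushes, because the first stopped about 7 mm short.

**Last checks:**
- **Tip box:** it is upright at (611.1, -6.6) mm, turned about 1.1°. I measured the outline's centre at (611.2, -6.3) mm, turned about 0.6°, so the box is well inside.
- **Bottle, jars and beaker:** all are within about 1.5 mm of where they began, which is within the measuring error. I did not re-measure the timer; the arm worked well clear of it.
- **Disagreements:** one side-camera reading of the box, partly hidden by the gripper, was about 3 mm off the top view, and I used the top view. The outline's right edge was mostly shaded, so its centre rests mainly on the other three edges.

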